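# Top up the spring-loaded tin dispenser

### The arm

A 7-joint arm with a two-finger parallel gripper is mounted at the origin on the work surface. World frame = base frame: x ahead of the robot, y to its left, z up, the work surface at z = 0. Lengths are in m, angles in rad, forces in N, time in s.
With the tool pointing down it reaches from about 0.425 to 0.925 m from the base axis. Payload 6.8 kg.
Tool frame: the origin (TCP) lies on the centre line of the jaws, within the pads' length; the fingertips stand 11 mm ahead of it and the grasp point (between the pads) lies 8 mm behind it; z points along the fingers, y is the direction in which the jaws open and shut (so a half turn about z gives the same grasp; the last joint's range is limited). The gripper opens to 85 mm and grips with 20 to 120 N. Pads are 22 mm wide; open, the fingers measure 114 mm over their backs; the gripper's body (76 mm by 85 mm) begins 54 mm behind the grasp point. The pads swing forward as they close: fully open they stand 13 mm farther back than shut.
Start: joints at [0.993, 0.477, 0.022, 1.555, -0.011, 1.109, -0.083], TCP at [0.306, -0.602, 0.242] pointing down, gripper open.
Joint ranges: [-2.96, 2.96], [-0.34, 2.1], [-1.41, 1.46], [0.24, 2.44], [-1.37, 4.51], [0.17, 1.92], [-2.96, 2.96]. Speed limits (rad/s): [2.39, 2.39, 3.14, 3.14, 3.14, 3.14, 3.14].

### API

Orientations are given as a rotation vector (axis times angle).
In Python, from bench import r gives the robot as it stands.
- The arm moves only by the tool send_rows, never from a script. Its argument "deltas" is a list of rows, each a list of 7 numbers: the opening, from 0 (shut) to 1 (fully open), then the shift along the tool's x, y, z as a fraction of full scale, then the turn, a rotation vector about the tool's x, y, z as a fraction of full scale. In form: [[hand, x, y, z, ax, ay, az], ...]. A call has 1 to 20 rows; each row is the pose to reach, as a shift and turn from the pose commanded when the call began, along the tool's axes at that moment, turning the shorter way round; what a row does not reach only later rows make up. Full scale, the value 1, is 150 mm for a shift and 180 degrees for a turn. A row lasts 1/12 s, in which the tool goes at most 41.7 mm and 7.16 degrees, less where a joint would pass 70% of its speed; a pose out of reach is approached as far as the arm can. A call with a number of a shift or a turn outside -1 to 1 is refused whole. A call with a gripper value outside its range is refused whole. The fingers move at their own pace and stop on an object; "squeeze" is the grip in N (left out, the last holds). Time passes only in rows, so rows that repeat a pose let the fingers close. It gives the time, the measured TCP pose, the force and the opening at its end, in the units of the state.
- r.get_obs(): the state, without advancing time (a new reading comes with each control period).
- r.grab_frame(name): name is "scene" or "top" or "wrist"; returns a dict with "pixels" (400x640x3 uint8, red, green, blue), "camera_matrix" (3x3 intrinsics, pixels), "dist_coeffs" ([k1, k2, p1, p2, k3] as OpenCV has them; the pictures are not rectified), "rvec" (rotation vector, rad) and "tvec" (3), from world to camera coordinates, as OpenCV has them. Camera axes: x right, y down, z forward; pixel columns grow to the right and rows downward; lengths in m; the calibration is good to about 2 mm. A picture is of the moment at which its call begins. There is no depth.
- r.hand_in(): hands the job in, once; it reports no verdict.
The state is a dict: "clock": time; "joints": joint angles; "qvel": joint speeds; "tau": joint torques, N m; "tcp_pos": TCP position; "orientation": TCP orientation; "contact_force": force on the tool from outside, world axes, zero at the start; "moment": the same for the moment, N m; "grip_width": finger opening in m.
Only numpy, scipy, OpenCV 4.12 (cv2) and the standard library are available. Lean on these libraries where they do the work, as an engineer would, in place of code of your own. Each camera call takes 0.05 s, during which the arm holds its last target. There are 200 camera calls.

### The job

The spring dispenser on the paint-shop counter (four white posts round a sinking platform) already holds one tin. Take the loose tin that is the same size as that one, stand it upright on top of it between the posts, and push the pile down until the upper tin's lid is level with the tops of the posts; then let go, leaving it so.

Things in the scene. Friction and masses are not known exactly. Their poses are not given: they have to be found in the camera images.
- spare_center (a point): Centre (half-way up) of the loose tin to load: upright steel tin, brown paper band, flat lid, 60 mm in diameter, 50 mm high, 0.2 to 0.4 kg, on the table; z up. Same size as the tin in the dispenser. Bystanders of the same materials stand 140 mm or more away, centre to centre: a taller tin (60 mm, 90 mm high), a narrower one (40 mm, 50 mm high), a wider, flatter one (88 mm, 34 mm high).
- loaded_center (a point): Centre (half-way up) of the tin that already stands on the dispenser's platform, 60 mm in diameter and 50 mm high, z up; its lid is 25 mm above this point. At the start its lid is 10 mm below the tops of the posts.
- rim (a point): On the fixed dispenser's upright axis, level with the tops of its four white posts (162 mm above the table); z up. Posts 8 mm thick, on the diagonals between this frame's x and y, axes 44 mm out (10 mm clear round a centred tin), flared outwards over the top 20 mm. The gaps between them, 54 mm wide, look along +-x and +-y: fingers closing along x or y pass between the posts. Base 120 mm square.
- platform (a joint): How far the sprung platform has sunk, m: 0 = highest, as at the start, its top 60 mm below the post tops; 0.044 = on its lower stop, where the upper of two tins has its lid 4 mm below the post tops. The spring about balances the pile and the guides are stiff: an added tin alone does not move it, a push of 3 N at first and up to 12 N at the end makes it sink, and it stays where it is left.
Not all that is in view belongs to the job. Leave any turquoise look-alike of the part that bears spare_center alone. Leave any purple look-alike of the part that bears loaded_center alone.

How it is judged:
By the outcome, as a careful person would: the job done as asked, in the order asked, and still so for the second after the job is handed in, with the robot touching nothing.
It also fails if it takes over 53 s, if anything falls off the work surface, if the arm or the gripper's body presses on something with over 40 N, if the wrist force passes 120 N, or if a joint passes its speed limit or range.

## Working session

There is one attempt and no reset: what is moved stays moved. The work goes in short steps, Python scripts to look and compute and a tool call to move; the robot and the scene stay as the last step left them, time stands still between calls to the robot, and variables do not carry over. Pictures are saved under pics/ and viewed, about 8 in all and at most 12, crops included, and the job is handed in when it is done.

Besides the shell and the picture viewer there is one more tool, called after ">>>" by a JSON object that holds its "method" and its "body". send_rows: Moves the arm, as the interface text tells. Shift numbers are shares of 150 mm and turn numbers shares of 180 degrees, none past 1 either way. Its arguments: {"type":"object","properties":{"deltas":{"type":"array","items":{"type":"array","items":{"type":"number"}}},"squeeze":{"type":"number"}},"required":["deltas"]}

```bash
mkdir -p pics; cat > h.py <<'E'
import numpy as np, cv2
from bench import r
def snap(n,f,crop=None,s=1):
    d=r.grab_frame(n); im=cv2.cvtColor(d["pixels"],cv2.COLOR_RGB2BGR)
    np.savez('cal_'+f+'.npz',K=d["camera_matrix"],D=d["dist_coeffs"],rv=d["rvec"],tv=d["tvec"])
    if crop: x0,y0,x1,y1=crop; im=im[y0:y1,x0:x1]
    if s!=1: im=cv2.resize(im,None,fx=s,fy=s,interpolation=cv2.INTER_CUBIC)
    cv2.imwrite('pics/'+f+'.png',im)
def cal(f): c=np.load('cal_'+f+'.npz'); return [np.array(c[k],float) for k in ('K','D','rv','tv')]
def ray(f,u,v,z):
    K,D,rv,tv=cal(f); p=cv2.undistortPoints(np.array([[[u,v]]],float),K,D)[0,0]
    R=cv2.Rodrigues(rv)[0]; c=-R.T@tv.ravel(); d=R.T@np.array([p[0],p[1],1]); return c+d*(z-c[2])/d[2]
def proj(f,P):
    K,D,rv,tv=cal(f); return cv2.projectPoints(np.array(P,float).reshape(-1,3),rv,tv,K,D)[0][:,0]
def totool(goal):
    o=r.get_obs(); R=cv2.Rodrigues(np.array(o["orientation"],float))[0]
    return R.T@(np.array(goal)-o["tcp_pos"])/0.15
E
python3 - <<'E'
from h import *
snap('scene','scene0'); snap('top','top0')
o=r.get_obs(); print(o["tcp_pos"],cv2.Rodrigues(np.array(o["orientation"],float))[0].round(3),o["grip_width"],o["clock"])
E
```

```text
[ 0.3053086  -0.60143807  0.24144481] [[ 0.892  0.453 -0.001]
 [ 0.453 -0.892  0.001]
 [-0.    -0.002 -1.   ]] 0.0856105586815089 0.1
```

View pics/scene0.png

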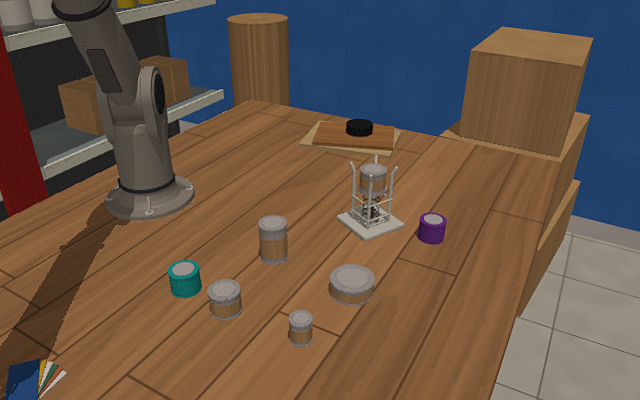

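View pics/top0.png

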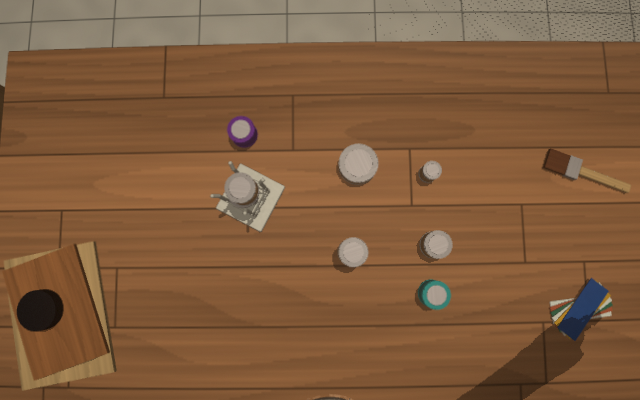

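The scene shows the spare at about (225,300), next to the turquoise tin. In the top view it is at (438,244), the tall tin is at (353,252), and the dispenser is at about (245,195). Next I'll enlarge both.

```bash
python3 - <<'E'
from h import *
im=cv2.imread('pics/top0.png')
a=im[150:240,200:290]; b=im[210:270,405:475]
a=cv2.resize(a,None,fx=6,fy=6,interpolation=2)[:540]; b=cv2.resize(b,(245,210),interpolation=2)
c=np.zeros((540,790,3),np.uint8); c[:,:540]=a; c[:210,545:]=b
s=cv2.imread('pics/scene0.png')[150:240,330:412]; s=cv2.resize(s,None,fx=3,fy=3,interpolation=2); c[250:520,544:790]=s
cv2.imwrite('pics/c1.png',c)
for n,u,v,z in [('spare lid',438,244,.05),('turq',436,295,.05),('load lid',240,188,.152),('tall',353,252,.09)]: print(n,ray('top0',u,v,z))
E
```

```text
spare lid [ 0.45265191 -0.2439671   0.05      ]
turq [ 0.34264848 -0.23511822  0.05      ]
load lid [0.56787172 0.17140209 0.152     ]
tall [ 0.43821965 -0.05458791  0.09      ]
```

View pics/c1.png

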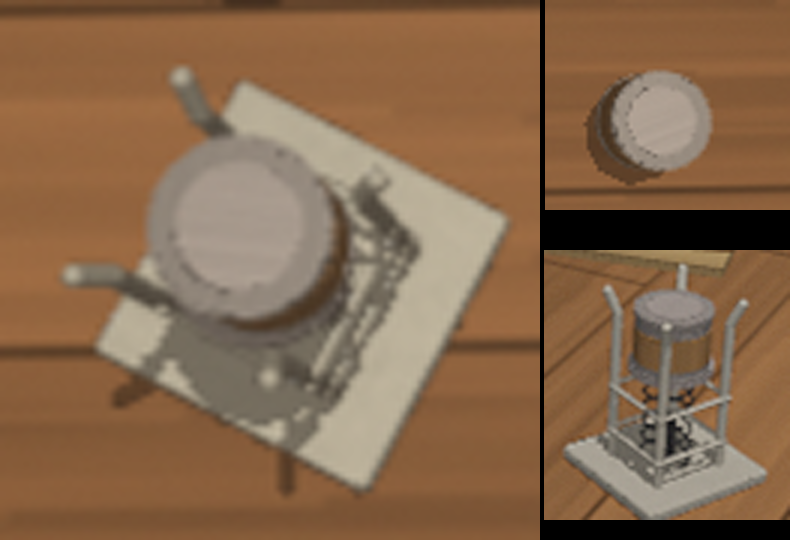

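```bash
python3 - <<'E'
from h import *
P=[ray('top0',200+(u-.0)/6,150+v/6,.162) for u,v in [(182,75),(377,178),(268,378),(72,275)]]
C=np.mean(P,0);print(np.round(P,4),C)
for i in range(4): d=P[i]-C; print(np.hypot(*d[:2]),np.degrees(np.arctan2(d[1],d[0])))
B=[ray('top0',200+u/6,150+v/6,.01) for u,v in [(242,82),(508,218),(368,490),(98,350)]]
C=np.mean(B,0);print(np.round(B,4),C)
for i in range(4): d=B[i]-C; print(np.hypot(*d[:2]),np.degrees(np.arctan2(d[1],d[0])))
print('lid',ray('top0',239.7,188.7,.152)); s=ray('top0',438.1,244.6,.05); print('spare',s)
for z in (.25,): print(totool([s[0],s[1],z]))
E
```

```text
[[0.6178 0.1892 0.162 ]
 [0.5823 0.1244 0.162 ]
 [0.5169 0.1599 0.162 ]
 [0.5517 0.2247 0.162 ]] [0.56715674 0.17454747 0.162     ]
0.05271906222948043 16.138650809288222
0.05235300699175948 -73.18859434658619
0.05237815242472233 -163.73574442072675
0.05247292688148188 107.18229112909071
[[0.6464 0.1988 0.01  ]
 [0.5913 0.0953 0.01  ]
 [0.4872 0.1492 0.01  ]
 [0.5424 0.2536 0.01  ]] [0.56682351 0.17423096 0.01      ]
0.08330425350008316 17.174475157839243
0.08265850767561961 -72.75485794512706
0.08347315758077833 -162.55083860601047
0.0830586547704114 107.12894937830305
lid [0.56647247 0.17198946 0.152     ]
spare [ 0.45133872 -0.24413204  0.05      ]
[ 1.94636179 -1.6833973  -0.05464906]
```

The rim is at about (0.567, 0.1745), with the gap axes at −28° and 62°. The spare is at about (0.451, −0.244). I'll move above the spare and turn the jaws to −28°.

>>> {"method": "send_rows", "body": {"deltas": [[1,0.2,-0.17,0,0,0,0],[1,0.4,-0.34,0,0,0,0],[1,0.6,-0.51,0,0,0,0],[1,0.8,-0.68,0,0,0,0],[1,0.97,-0.84,0,0,0,0],[1,0.97,-0.84,0,0,0,0]]}}

```text
clock: 0.6
tcp_pos: [0.3823, -0.4158, 0.242]
orientation: [-3.048, -0.746, -0.003]
contact_force: [1.1, 1.2, -0.8]
grip_width: 0.0855
```

>>> {"method": "send_rows", "body": {"deltas": [[1,0.2,-0.17,0,0,0,-0.03],[1,0.4,-0.34,0,0,0,-0.065],[1,0.6,-0.51,0,0,0,-0.1],[1,0.8,-0.68,0.0,0,0,-0.13],[1,0.975,-0.84,0.0,0,0,-0.165],[1,0.975,-0.84,0.0,0,0,-0.194],[1,0.975,-0.84,0.0,0,0,-0.194],[1,0.975,-0.84,0.0,0,0,-0.194]]}}

```text
clock: 1.27
tcp_pos: [0.4513, -0.2456, 0.2421]
orientation: [-2.697, -1.61, 0.001]
contact_force: [0.1, -0.8, 0.0]
grip_width: 0.0856
```

```bash
python3 - <<'E'
from h import *
snap('wrist','w1')
o=r.get_obs(); R=cv2.Rodrigues(np.array(o["orientation"],float))[0]; print(o["tcp_pos"],R.round(3),o["clock"],o["joints"],o["contact_force"])
print(proj('w1',[0.4513,-0.2441,.05]),totool([0.4513,-0.2441,.029]))
E
```

```text
[ 0.45099745 -0.2462939   0.24204809] [[ 0.476  0.879 -0.001]
 [ 0.879 -0.476 -0.   ]
 [-0.001 -0.001 -1.   ]] 1.3167 [ 0.58792275  0.22625098 -0.24296606  1.9227134   0.06476903  1.00061503
 -0.18018624] [-0.82881064 -0.15523253  0.11565258]
[[320.66532519 172.76641915]] [ 0.01467256 -0.00444868  1.4203146 ]
```

View pics/w1.png

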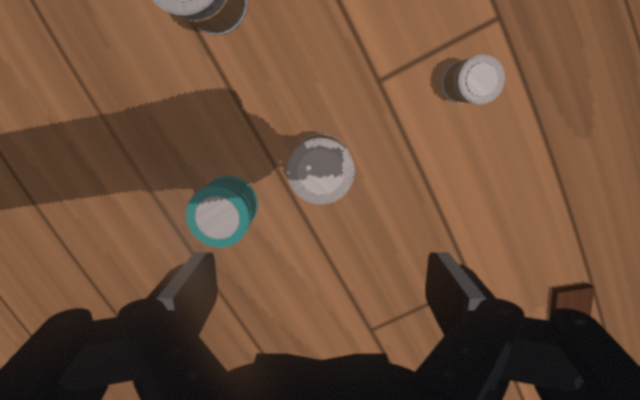

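The spare's lid is at (321,171) in the wrist view, against a predicted (321,173), so the two agree. I'll descend and grip.

>>> {"method": "send_rows", "body": {"deltas": [[1,0.015,-0.004,0.25,0,0,0],[1,0.015,-0.004,0.5,0,0,0],[1,0.015,-0.004,0.75,0,0,0],[1,0.015,-0.004,0.95,0,0,0],[1,0.015,-0.004,0.95,0,0,0]]}}

```text
clock: 1.73
tcp_pos: [0.4475, -0.2428, 0.0944]
orientation: [-2.692, -1.604, 0.01]
contact_force: [-1.5, 0.5, -0.7]
grip_width: 0.0857
```

>>> {"method": "send_rows", "body": {"deltas": [[1,0,0,0.1,0,0,0],[1,0,0,0.2,0,0,0],[1,0,0,0.3,0,0,0],[1,0,0,0.4,0,0,0],[1,0,0,0.47,0,0,0],[1,0,0,0.47,0,0,0],[1,0,0,0.47,0,0,0]]}}

```text
clock: 2.32
tcp_pos: [0.4523, -0.2436, 0.0299]
orientation: [2.696, 1.612, -0.0]
contact_force: [-0.3, -0.7, 0.8]
grip_width: 0.0854
```

>>> {"method": "send_rows", "body": {"deltas": [[0,0,0,0,0,0,0],[0,0,0,0,0,0,0],[0,0,0,0,0,0,0],[0,0,0,0,0,0,0],[0,0,0,0,0,0,0],[0,0,0,0,0,0,0],[0,0,0,0,0,0,0],[0,0,0,0,0,0,0],[0,0,0,0,0,0,0],[0,0,0,0,0,0,0],[0,0,0,0,0,0,0],[0,0,0,0,0,0,0]], "squeeze": 60}}

```text
clock: 3.32
tcp_pos: [0.4529, -0.2433, 0.0307]
orientation: [2.694, 1.613, 0.001]
contact_force: [-0.6, -0.0, 8.1]
grip_width: 0.0586
```

>>> {"method": "send_rows", "body": {"deltas": [[0,0,0,-0.05,0,0,0],[0,0,0,-0.15,0,0,0],[0,0,0,-0.3,0,0,0],[0,0,0,-0.5,0,0,0],[0,0,0,-0.7,0,0,0],[0,0,0,-0.9,0,0,0],[0,0,0,-1,0,0,0],[0,0,0,-1,0,0,0]]}}

```text
clock: 3.98
tcp_pos: [0.4541, -0.2437, 0.1835]
orientation: [2.69, 1.611, 0.006]
contact_force: [0.1, -0.3, -3.8]
grip_width: 0.0586
```

>>> {"method": "send_rows", "body": {"deltas": [[0,0,0,-0.15,0,0,0],[0,0,0,-0.3,0,0,0],[0,0,0,-0.4,0,0,0],[0,0,0,-0.4,0,0,0],[0,0,0,-0.4,0,0,0]]}}

```text
clock: 4.4
tcp_pos: [0.4518, -0.2427, 0.2385]
orientation: [-2.695, -1.614, 0.001]
contact_force: [-0.2, 0.3, -4.2]
grip_width: 0.0582
```

```bash
python3 - <<'E'
from h import *
o=r.get_obs(); R=cv2.Rodrigues(np.array(o["orientation"],float))[0]; print(o["tcp_pos"],R.round(4),o["clock"],o["contact_force"],o["grip_width"])
print(totool([0.567,0.1745,.24]))
E
```

```text
[ 0.45175967 -0.24270302  0.23852629] [[ 4.720e-01  8.816e-01 -4.000e-04]
 [ 8.816e-01 -4.720e-01  1.000e-04]
 [-2.000e-04 -4.000e-04 -1.000e+00]] 4.4 [-0.21280293  0.27584426 -4.21957365] 0.05817456089757643
[ 2.81463513 -0.63560183 -0.00999867]
```

Three equal legs of (0.938, −0.212).

>>> {"method": "send_rows", "body": {"deltas": [[0,0.12,-0.027,0,0,0,0],[0,0.29,-0.065,0,0,0,0],[0,0.46,-0.104,0,0,0,0],[0,0.63,-0.142,0,0,0,0],[0,0.8,-0.181,0,0,0,0],[0,0.938,-0.212,0,0,0,0]]}}

```text
clock: 4.9
tcp_pos: [0.4895, -0.1015, 0.2369]
orientation: [-2.691, -1.615, 0.004]
contact_force: [0.0, -0.0, -3.1]
grip_width: 0.0586
```

>>> {"method": "send_rows", "body": {"deltas": [[0,0.15,-0.034,0,0,0,0],[0,0.32,-0.072,0,0,0,0],[0,0.49,-0.11,0,0,0,0],[0,0.66,-0.149,0,0,0,0],[0,0.82,-0.185,0,0,0,0],[0,0.938,-0.212,0,0,0,0]]}}

```text
clock: 5.4
tcp_pos: [0.5279, 0.0377, 0.2368]
orientation: [-2.691, -1.616, 0.004]
contact_force: [-0.3, 0.1, -3.1]
grip_width: 0.058
```

>>> {"method": "send_rows", "body": {"deltas": [[0,0.17,-0.038,0,0,0,0],[0,0.34,-0.077,0,0,0,0],[0,0.51,-0.115,0,0,0,0],[0,0.68,-0.154,0,0,0,0],[0,0.82,-0.185,0,0,0,0],[0,0.938,-0.212,0,0,0,0],[0,0.938,-0.212,0,0,0,0],[0,0.938,-0.212,0,0,0,0],[0,0.938,-0.212,0,0,0,0]]}}

```text
clock: 6.15
tcp_pos: [0.5664, 0.1731, 0.2372]
orientation: [-2.695, -1.614, 0.006]
contact_force: [-0.1, -1.9, -4.0]
grip_width: 0.0583
```

```bash
python3 - <<'E'
from h import *
o=r.get_obs(); R=cv2.Rodrigues(np.array(o["orientation"],float))[0]; print(o["tcp_pos"],R.round(4),o["clock"],o["contact_force"],o["grip_width"],o["joints"])
print(totool([0.567,0.1745,.24]))
snap('scene','s2',(300,80,450,250),1);snap('wrist','w2')
a=cv2.resize(cv2.imread('pics/s2.png'),None,fx=3,fy=3,interpolation=2)
b=cv2.resize(cv2.imread('pics/w2.png'),(350,219))
c=np.zeros((510,800,3),np.uint8);c[:,:450]=a;c[:219,450:]=b;cv2.imwrite('pics/c2.png',c)
E
```

```text
[0.56637188 0.17312595 0.23724995] [[ 0.4723  0.8815 -0.0032]
 [ 0.8815 -0.4723 -0.0017]
 [-0.003  -0.0021 -1.    ]] 6.15 [-0.06031126 -1.86546323 -4.03927629] 0.05828846242328343 [-0.04862414  0.3863755  -0.45523928  1.73782397  0.1905579   1.0649107
 -1.06001027]
[ 0.00999726 -0.0006729  -0.01836223]
```

View pics/c2.png

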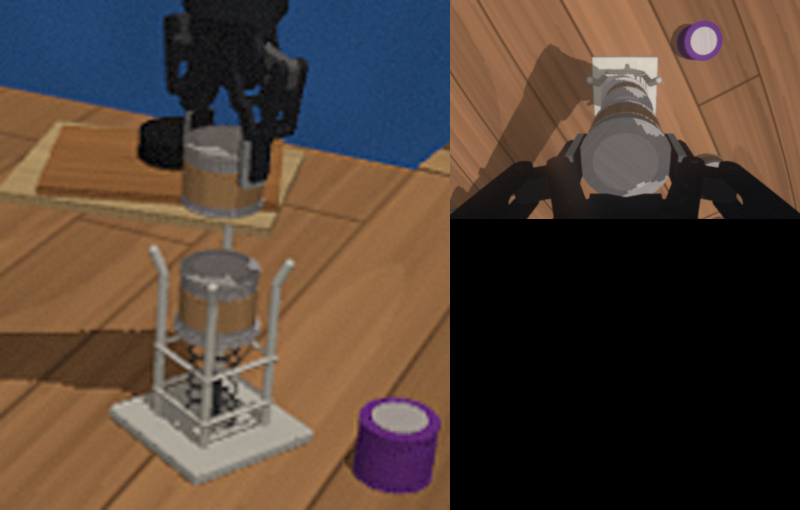

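The tin is held upright and centred over the dispenser, and the fingers line up with the gaps. I'll lower it slowly, expecting contact at a TCP height of about 0.1825.

>>> {"method": "send_rows", "body": {"deltas": [[0,0.005,0,0.08,0,0,0],[0,0.005,0,0.16,0,0,0],[0,0.005,0,0.24,0,0,0],[0,0.005,0,0.3,0,0,0],[0,0.005,0,0.32,0,0,0],[0,0.005,0,0.32,0,0,0],[0,0.005,0,0.32,0,0,0]]}}

```text
clock: 6.83
tcp_pos: [0.5677, 0.175, 0.1912]
orientation: [-2.695, -1.614, 0.0]
contact_force: [-0.1, 0.5, -3.4]
grip_width: 0.0586
```

>>> {"method": "send_rows", "body": {"deltas": [[0,0,0,0.01,0,0,0],[0,0,0,0.02,0,0,0],[0,0,0,0.03,0,0,0],[0,0,0,0.04,0,0,0],[0,0,0,0.05,0,0,0],[0,0,0,0.06,0,0,0],[0,0,0,0.06,0,0,0]]}}

```text
clock: 7.42
tcp_pos: [0.5677, 0.175, 0.1823]
orientation: [2.695, 1.614, 0.0]
contact_force: [0.3, -0.4, -3.5]
grip_width: 0.0582
```

>>> {"method": "send_rows", "body": {"deltas": [[0,0,0,0.01,0,0,0],[0,0,0,0.02,0,0,0],[0,0,0,0.03,0,0,0],[0,0,0,0.04,0,0,0],[0,0,0,0.04,0,0,0]]}}

```text
clock: 7.83
tcp_pos: [0.5678, 0.175, 0.1762]
orientation: [2.695, 1.614, 0.0]
contact_force: [-0.9, -1.0, 0.7]
grip_width: 0.0583
```

>>> {"method": "send_rows", "body": {"deltas": [[0,0,0,0.01,0,0,0],[0,0,0,0.02,0,0,0],[0,0,0,0.03,0,0,0],[0,0,0,0.04,0,0,0],[0,0,0,0.05,0,0,0],[0,0,0,0.06,0,0,0],[0,0,0,0.07,0,0,0],[0,0,0,0.08,0,0,0],[0,0,0,0.09,0,0,0],[0,0,0,0.1,0,0,0],[0,0,0,0.11,0,0,0],[0,0,0,0.12,0,0,0],[0,0,0,0.13,0,0,0],[0,0,0,0.14,0,0,0],[0,0,0,0.15,0,0,0],[0,0,0,0.16,0,0,0],[0,0,0,0.17,0,0,0],[0,0,0,0.18,0,0,0],[0,0,0,0.18,0,0,0]]}}

```text
clock: 9.42
tcp_pos: [0.5678, 0.175, 0.1491]
orientation: [2.695, 1.614, 0.0]
contact_force: [-1.4, -1.3, 2.4]
grip_width: 0.0585
```

```bash
python3 - <<'E'
from h import *
o=r.get_obs(); print(o["tcp_pos"],o["clock"],o["contact_force"],o["grip_width"])
snap('scene','s3',(330,110,410,230),5)
E
```

```text
[0.56777104 0.17500493 0.1491213 ] 9.4167 [-1.40973928 -1.33726546  2.3728824 ] 0.05848898438829874
```

View pics/s3.png

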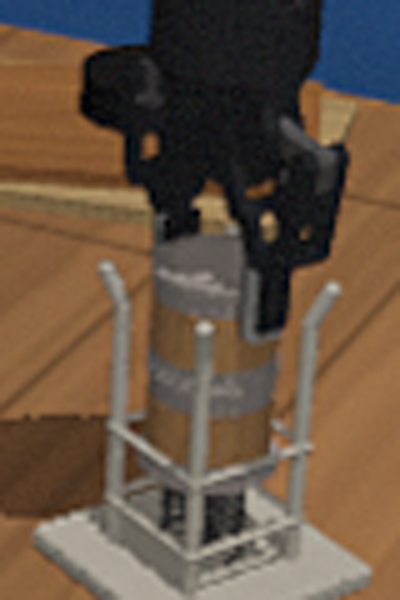

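The upper tin sits squarely on the lower one and the pile is sinking. I'll finish the push at a TCP height of about 0.143, release, and retreat.

>>> {"method": "send_rows", "body": {"deltas": [[0,0,0,0.01,0,0,0],[0,0,0,0.02,0,0,0],[0,0,0,0.03,0,0,0],[0,0,0,0.04,0,0,0],[0,0,0,0.04,0,0,0],[0,0,0,0.04,0,0,0]]}}

```text
clock: 9.97
tcp_pos: [0.5678, 0.175, 0.1433]
orientation: [2.695, 1.614, 0.0]
contact_force: [-0.8, -0.5, 3.3]
grip_width: 0.0582
```

>>> {"method": "send_rows", "body": {"deltas": [[0.85,0,0,0,0,0,0],[0.9,0,0,0,0,0,0],[1,0,0,0,0,0,0],[1,0,0,0,0,0,0],[1,0,0,0,0,0,0],[1,0,0,0,0,0,0],[1,0,0,0,0,0,0],[1,0,0,0,0,0,0],[1,0,0,0,0,0,0]]}}

```text
clock: 10.72
tcp_pos: [0.5677, 0.175, 0.1433]
orientation: [2.695, 1.614, 0.0]
contact_force: [-0.6, -0.1, -0.0]
grip_width: 0.0855
```

>>> {"method": "send_rows", "body": {"deltas": [[1,0,0,-0.04,0,0,0],[1,0,0,-0.1,0,0,0],[1,0,0,-0.2,0,0,0],[1,0,0,-0.35,0,0,0],[1,0,0,-0.55,0,0,0],[1,0,0,-0.75,0,0,0],[1,0,0,-0.9,0,0,0],[1,0,0,-0.9,0,0,0],[1,0,0,-0.9,0,0,0]]}}

```text
clock: 11.47
tcp_pos: [0.5685, 0.1754, 0.2807]
orientation: [2.694, 1.614, 0.006]
contact_force: [0.3, 0.0, -1.1]
grip_width: 0.0852
```

```bash
python3 - <<'E'
from h import *
o=r.get_obs(); print(o["tcp_pos"],o["clock"],o["contact_force"],o["grip_width"])
snap('scene','s4',(330,140,410,230),6.6)
C=np.array([.567,.1745,.162])
f=lambda P:(proj('s4',P)-[330,140])*6.6
a=np.radians([17,107,197,287])
print('posttops',f([C+[.0525*np.cos(t),.0525*np.sin(t),0] for t in a]).round())
for z in (.158,.162,.166): print(z,f([[.567+.03*np.cos(t),.1745+.03*np.sin(t),z] for t in np.linspace(0,6.28,60)]).min(0).round(),f([[.567+.03*np.cos(t),.1745+.03*np.sin(t),z] for t in np.linspace(0,6.28,60)]).max(0).round())
E
```

```text
[0.56847699 0.17542576 0.28073934] 11.4667 [ 0.33166041  0.02205274 -1.10172787] 0.08522991942663881
posttops [[434. 172.]
 [301.  95.]
 [135. 143.]
 [264. 225.]]
0.158 [197. 131.] [369. 207.]
0.162 [197. 120.] [370. 196.]
0.166 [198. 110.] [370. 186.]
```

View pics/s4.png

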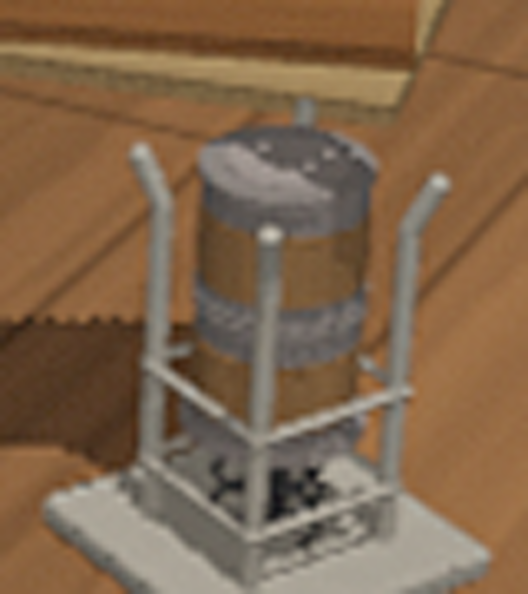

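The pile stands upright, with the lid about level to within 2 mm. I'll check it by touch with shut fingers, whose tips are 11 mm ahead of the TCP, so the lid should be met at a TCP height of about 0.173.

>>> {"method": "send_rows", "body": {"deltas": [[0,0,0,0.1,0,0,0],[0,0,0,0.2,0,0,0],[0,0,0,0.35,0,0,0],[0,0,0,0.5,0,0,0],[0,0,0,0.55,0,0,0],[0,0,0,0.6,0,0,0],[0,0,0,0.6,0,0,0],[0,0,0,0.6,0,0,0],[0,0,0,0.6,0,0,0],[0,0,0,0.6,0,0,0],[0,0,0,0.6,0,0,0],[0,0,0,0.6,0,0,0],[0,0,0,0.6,0,0,0],[0,0,0,0.6,0,0,0]]}}

```text
clock: 12.68
tcp_pos: [0.5677, 0.175, 0.1885]
orientation: [2.695, 1.614, 0.001]
contact_force: [-1.1, 0.3, 0.2]
grip_width: 0.0001
```

>>> {"method": "send_rows", "body": {"deltas": [[0,0,0,0.02,0,0,0],[0,0,0,0.04,0,0,0],[0,0,0,0.06,0,0,0],[0,0,0,0.07,0,0,0],[0,0,0,0.07,0,0,0],[0,0,0,0.07,0,0,0]]}}

```text
clock: 13.18
tcp_pos: [0.5675, 0.1749, 0.1775]
orientation: [-2.695, -1.614, 0.001]
contact_force: [-0.3, -0.5, 0.3]
grip_width: -0.0002
```

>>> {"method": "send_rows", "body": {"deltas": [[0,0,0,0.005,0,0,0],[0,0,0,0.01,0,0,0],[0,0,0,0.013,0,0,0],[0,0,0,0.013,0,0,0],[0,0,0,0.013,0,0,0]]}}

```text
clock: 13.6
tcp_pos: [0.5677, 0.175, 0.1759]
orientation: [2.695, 1.614, 0.0]
contact_force: [-0.1, 0.4, 0.4]
grip_width: 0.0
```

>>> {"method": "send_rows", "body": {"deltas": [[0,0,0,0.005,0,0,0],[0,0,0,0.007,0,0,0],[0,0,0,0.007,0,0,0],[0,0,0,0.007,0,0,0]]}}

```text
clock: 13.93
tcp_pos: [0.5676, 0.175, 0.1747]
orientation: [-2.695, -1.614, 0.0]
contact_force: [0.3, 0.4, -0.2]
grip_width: 0.0001
```

>>> {"method": "send_rows", "body": {"deltas": [[0,0,0,0.005,0,0,0],[0,0,0,0.007,0,0,0],[0,0,0,0.007,0,0,0],[0,0,0,0.007,0,0,0]]}}

```text
clock: 14.27
tcp_pos: [0.5677, 0.1749, 0.1737]
orientation: [2.695, 1.614, -0.0]
contact_force: [-1.0, 0.2, -0.1]
grip_width: -0.0
```

>>> {"method": "send_rows", "body": {"deltas": [[0,0,0,0.005,0,0,0],[0,0,0,0.005,0,0,0],[0,0,0,0.005,0,0,0]]}}

```text
clock: 14.52
tcp_pos: [0.5678, 0.1751, 0.1734]
orientation: [2.695, 1.614, 0.001]
contact_force: [-1.9, -1.5, 3.6]
grip_width: -0.0001
```

>>> {"method": "send_rows", "body": {"deltas": [[0,0,0,0.004,0,0,0],[0,0,0,0.004,0,0,0],[0,0,0,0.004,0,0,0]]}}

```text
clock: 14.77
tcp_pos: [0.5678, 0.175, 0.1729]
orientation: [2.695, 1.614, 0.001]
contact_force: [-1.5, -1.2, 4.3]
grip_width: 0.0002
```

The fingers met the lid at a TCP height of 0.173, which puts the lid at about 0.162, level with the posts. I'll retreat, look once more and hand in.

>>> {"method": "send_rows", "body": {"deltas": [[0,0,0,-0.05,0,0,0],[0,0,0,-0.2,0,0,0],[0,0,0,-0.4,0,0,0],[0,0,0,-0.6,0,0,0],[0,0,0,-0.7,0,0,0],[0,0,0,-0.7,0,0,0],[0,0,0,-0.7,0,0,0],[0,0,0,-0.7,0,0,0]]}}

```text
clock: 15.43
tcp_pos: [0.5672, 0.1746, 0.2765]
orientation: [-2.695, -1.614, 0.002]
contact_force: [-0.4, -0.1, 0.4]
grip_width: 0.0
```

```bash
python3 - <<'E'
from h import *
o=r.get_obs(); print(o["tcp_pos"],o["clock"],o["contact_force"])
snap('scene','s5',(330,140,410,230),6.6)
print(np.abs(cv2.imread('pics/s5.png')[60:480,180:400].astype(int)-cv2.imread('pics/s4.png')[60:480,180:400]).mean())
E
```

```text
[0.56715381 0.17463534 0.27653411] 15.4333 [-0.4306706  -0.11099025  0.39590404]
4.01774531024531
```

View pics/s5.png

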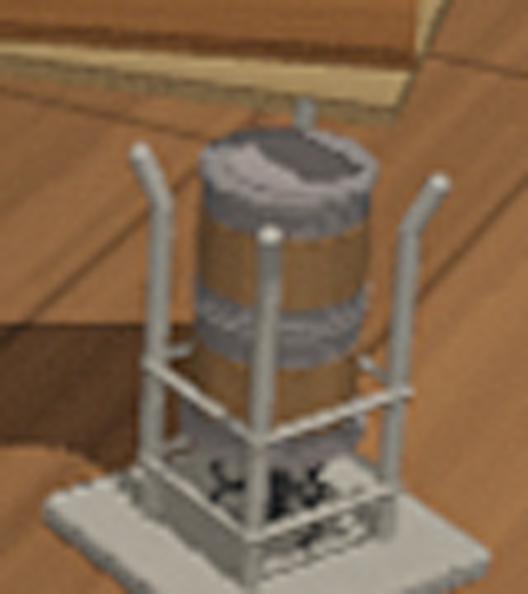

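The pile is unchanged: upright, with the lid's top edge at about (288,128), level with the post tips, and nothing touching it.

```bash
python3 -c "
from bench import r
print(r.hand_in())"
```

```text
the job is handed in; nothing more can be done
None
```

The 60 × 50 mm spare tin now stands upright on the loaded one, between the posts. I pushed the pile down until the upper lid was level with the post tops, then let go and backed off. I handed the job in at about 15.5 s on the robot's clock.

- **Lid height by touch:** the shut fingertips met the lid at a TCP height of about 0.173 m. That puts the lid at about 162 mm, level with the post tops to within about 1 mm.
- **Lid height by camera:** this check agrees but is coarser. It could not tell level from about 2.5 mm low.
- **Final state:** the last picture shows the pile upright and unmoved by that touch, with the arm about 100 mm clear.
- **Limits:** the highest force I read was about 8 N, during gripping. The turquoise and purple look-alikes were left alone, and none of the checks failed.

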